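# Check the humidity pot and cover it

## Robot

A 6-joint arm with a two-finger parallel gripper is mounted at the origin on the work surface. World frame = base frame: x ahead of the robot, y to its left, z up, the work surface at z = 0. Lengths are in m, angles in rad, forces in N, time in s.
With the tool pointing down it reaches from about 0.275 to 0.85 m from the base axis. Payload 5.2 kg.
Tool frame: the origin (TCP) lies on the centre line of the jaws, within the pads' length; the fingertips stand 14 mm ahead of it and the grasp point (between the pads) lies 5 mm behind it; z points along the fingers, y is the line along which they close (so a half turn about z gives the same grasp; the last joint's range is limited). The gripper opens to 85 mm and grips with 20 to 120 N. Pads are 22 mm wide; open, the fingers measure 114 mm over their backs; the gripper's body (76 mm by 85 mm) begins 54 mm behind the grasp point. The pads swing forward as they close: fully open they stand 13 mm farther back than shut.
Start: joints at [1.034, 0.259, 1.535, -0, 1.348, -0.203], TCP at [0.18, 0.52, 0.245] pointing down, gripper open.
Joint ranges: [-3.14, 3.14], [-0.91, 2.08], [0.19, 2.58], [-1.22, 4.36], [0.22, 2.71], [-3.12, 3.12]. Speed limits (rad/s): [2.57, 2.57, 3.14, 3.14, 3.14, 3.14].

## Interface

Orientations are given as [roll, pitch, yaw] about the fixed x, y, z axes, in that order (R = Rz(yaw) Ry(pitch) Rx(roll)).
In Python, from plant import status, eyes, finish_job gives the robot as it stands.
- The arm moves only by the tool arm_command, never from a script. Its argument "rows" is a list of rows, each a list of 5 numbers: the shift along the tool's x, y, z in cm, then the turn about the tool's z in rad, then the opening, from 0 (shut) to 1 (fully open). A call has 1 to 12 rows; each row is the pose to reach, as a shift and turn from the pose commanded when the call began, along the tool's axes at that moment; what a row does not reach only later rows make up. A row lasts 1/10 s, in which the tool goes at most 50 mm and 8.59 degrees, less where a joint would pass 70% of its speed; a pose out of reach is approached as far as the arm can. A call with a gripper value outside its range is refused whole. The fingers move at their own pace and stop on an object; "squeeze" is the grip in N (left out, the last holds). Time passes only in rows, so rows that repeat a pose let the fingers close. It gives the time, the measured TCP pose, the force, the opening and the grip force at its end, in the units of the state.
- status.read_state(): the state, without advancing time (a new reading comes with each control period).
- eyes.read_camera(name): name is "scene" or "top" or "wrist"; returns the picture (420x560x3 uint8, red, green, blue); there is no depth.
- eyes.camera_model(name): a dict with "K" (3x3 intrinsics, pixels), "k1" (the pictures are not rectified: a ray, as slopes to the right and down, at radius r is drawn at 1 + k1 r^2 times it, then the intrinsics apply), "pose" (4x4, takes a point from camera to world coordinates). Camera axes: x right, y up, looking along -z (the intrinsics and any distortion apply to the point x, -y, -z); pixel columns grow to the right and rows downward; lengths in m; the calibration is good to about 2 mm. A picture is of the moment at which its call begins: read the wrist's pose just before it. camera_model takes no time and is no camera call; for the wrist camera it gives the pose at the moment of the call.
- finish_job(): hands the job in; it is judged then, once.
The state is a dict: "time_s": time; "joints": joint angles; "joint_vel": joint speeds; "joint_torque": joint torques, N m; "position": TCP position; "tool_rot": TCP orientation; "force": force on the tool from outside, world axes, zero at the start; "wrist_torque": the same for the moment, N m; "grip_width": opening from 0.0 (shut) to 1.0 (fully open); "grip_force": force on a finger pad.
Only numpy, scipy, OpenCV 4.12 (cv2) and the standard library are available. Lean on these libraries where they do the work, as an engineer would, in place of code of your own. Each camera call takes 0.05 s, during which the arm holds its last target. There are 200 camera calls.

## Task

Lift the L-shaped humidity probe off its cradle, dip the tip of its stem about halfway down into the open pot with the rib on its side, and hold it there for at least one second without jabbing the pot. Then lay the probe back in its cradle as it was, stem hanging over the same end, and after that take the wooden lid from the coaster and set it squarely on the pot, seated all the way round, with its nose directly over the pot's rib. Set both down gently rather than dropping them, do not push or tip the pot, and leave everything else on the cart where it is.

Things in the scene. Friction and masses are not known exactly. Their poses are not given: they have to be found in the camera images.
- probe: L-shaped humidity probe: grey handle bar 150 (x) x 20 (y) x 22 high with a small black display on top near its -x end; a thin steel stem (10 thick, sensor end 12) hangs straight down from the +x end, 68 from the middle, reaching 75 below the handle's underside. About 90 g. Origin: middle of the handle's underside; z up.
- probe_tip (a point): lowest point of the probe's stem, at (68, 0, -75) mm in the probe's frame.
- cradle: black plastic cradle, screwed down: base 130 x 60 x 10 and two uprights, 12 thick, 58 wide, centred at x = -45 and +45 (78 free between). Each has an open-topped notch 38 wide, floor 95 above the cart, lips to 109. The handle lies across both notch floors, stem hanging outside the +x upright. Origin: centre of its underside; x along the probe as first laid.
- pot: unglazed clay humidity pot, round, open: 84 mm across the rim, 80 mm high, wall 5 mm, inner floor 6 mm up, mouth 74 mm across inside; on one side (+x) a vertical rib, 12 mm wide, stands out to 55 mm from the axis, from 26 to 78 mm height. Loose, about 0.5 kg. Origin: centre of its underside.
- pot_rim (a point): centre of the pot's mouth, at rim height (80 mm above its underside).
- pot_rib (a point): outer top end of the pot's rib, at (55, 0, 78) mm in the pot's frame.
- lid: dark wooden lid: disc 92 across, 6 thick; centring plug 62 across, 8 deep below it; bar grip on top 64 (x) x 14 (y) x 30 high, its top 44 above the origin; flat nose 14 wide on the edge at +x, to 63 from the axis. Starts standing on its plug on the coaster. Origin: centre of the plug's underside; seated, it is 72 above the pot's underside. About 120 g.
- lid_nose (a point): outer end of the lid's nose, at (63, 0, 11) mm in the lid's frame.
- coaster: white ceramic coaster, 100 x 100 x 8, flat; the lid stands on it at the start. Origin: centre of its underside.
- fretboard: koa fretboard offcut, a flat brown wooden strip 180 x 58 x 9 lying flat; origin at the centre of its underside, x along it. Bystander.
- harmonica0: harmonica in a silver case, a rounded metal block 105 x 36 x 27 lying flat; origin at the centre of its underside, x along it. Bystander.
- harmonica1: second harmonica case, the same as the first. Bystander.
- pick_holder: black plastic slotted pick holder, 70 x 45 x 40 with slots across its top; origin at the centre of its underside. Bystander.
- shaker: hard silicone wrist shaker, a flat-lying ring 80 outside, 60 inside, 24 high; origin at the centre of its underside. Bystander.
- tumbler: plain tall tumbler of the same clay, 72 across the mouth, 100 high, no rib; the wrong container. Origin at the centre of its underside. Bystander.
Things that resemble listed ones, but are neither listed nor needed, are in the scene too. What is meant by the probe is not blue, and is the larger of those in its own colour.

How it is judged:
By the outcome, as a careful person would: the job done as asked, in the order asked, and still so for the second after the job is handed in, with the robot touching nothing.
It also fails if it takes over 70 s, if anything falls off the work surface, if the arm or the gripper's body presses on something with over 40 N, if the wrist force passes 120 N, or if a joint passes its speed limit or range.

## Working session

There is one attempt and no reset: what is moved stays moved. The work goes in short steps, Python scripts to look and compute and a tool call to move; the robot and the scene stay as the last step left them, time stands still between calls to the robot, and variables do not carry over. Pictures are saved under pics/ and viewed, at most 10 in all, crops included, and the job is handed in when it is done.

Besides the shell and the picture viewer there is one more tool, called in YAML: its name, and indented under it one key for each argument. arm_command: Moves the arm, as the interface text tells. Its arguments: {"type":"object","properties":{"rows":{"type":"array","items":{"type":"array","items":{"type":"number"}}},"squeeze":{"type":"number"}},"required":["rows"]}

```bash
mkdir -p pics; ls; python3 - <<'E'
from plant import status, eyes
import cv2,numpy as np
print(status.read_state())
for n in("scene","top"):
    m=eyes.camera_model(n);print(n,np.round(m["K"],1).tolist(),m["k1"],np.round(m["pose"],4).tolist())
    im=eyes.read_camera(n);cv2.imwrite(f"pics/{n}0.png",cv2.cvtColor(im,cv2.COLOR_RGB2BGR))
m=eyes.camera_model("wrist");print(m)
E
```

```text
pics
{'time_s': 0.0, 'joints': array([ 1.03418082e+00,  2.59356959e-01,  1.53609170e+00,  1.49440610e-05,
        1.34798745e+00, -2.02817639e-01]), 'joint_vel': array([-0.0011484 , -0.00019724, -0.00209956, -0.00037457,  0.00015989,
        0.00013219]), 'joint_torque': array([ 4.54553003e-05, -4.46047711e+01, -2.90566421e+01, -2.98674249e-04,
        1.19736517e-02, -5.30539069e-05]), 'position': array([0.17991946, 0.51920966, 0.24446369]), 'tool_rot': array([-3.13978992e+00, -3.85597104e-04,  2.80779113e+00]), 'force': array([ 0.30824839, -0.03059721,  0.20802207]), 'wrist_torque': array([ 0.01984324,  0.00207131, -0.02060876]), 'grip_force': 0.0, 'grip_width': 1.005758104024991}
scene [[416.8, 0.0, 280.3], [0.0, 416.8, 207.6], [0.0, 0.0, 1.0]] -0.05539937990788063 [[-0.5158, -0.4959, 0.6986, 1.3626], [0.8567, -0.2963, 0.4222, 0.4174], [-0.0024, 0.8162, 0.5777, 0.7654], [0.0, 0.0, 0.0, 1.0]]
top [[445.6, 0.0, 280.4], [0.0, 445.6, 210.0], [0.0, 0.0, 1.0]] 0.03306841881082675 [[0.0237, 0.9944, -0.1034, 0.4377], [-0.9995, 0.0255, 0.0159, -0.0947], [0.0184, 0.103, 0.9945, 1.2547], [0.0, 0.0, 0.0, 1.0]]
{'K': array([[358.56023475,   0.        , 279.88938781],
       [  0.        , 358.56023475, 206.99709361],
       [  0.        ,   0.        ,   1.        ]]), 'k1': -0.036724071794438144, 'pose': array([[ 0.32772613, -0.89678497, -0.29727478,  0.10278894],
       [ 0.94476916,  0.31020904,  0.10574305,  0.54794529],
       [-0.00261146, -0.3155108 ,  0.94891839,  0.37426918],
       [ 0.        ,  0.        ,  0.        ,  1.        ]])}
```

View pics/top0.png

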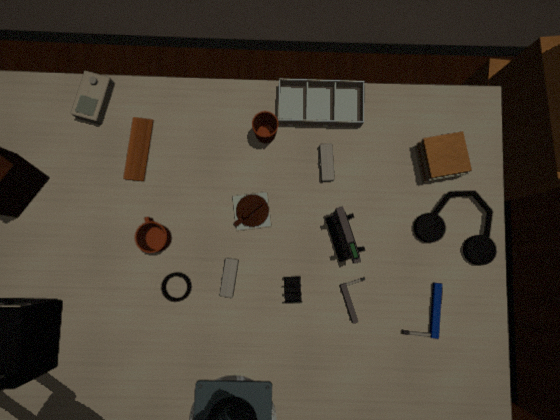

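View pics/scene0.png

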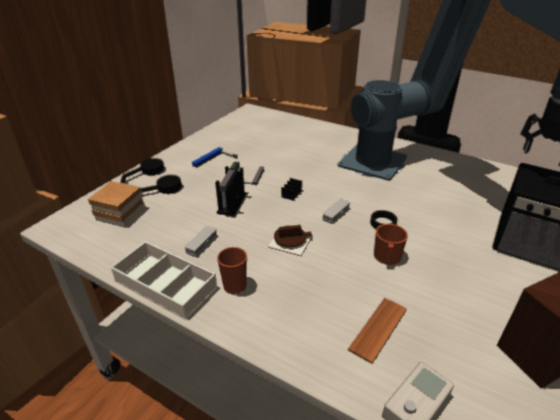

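The top view shows the ribbed pot at (152,237), the lid on its coaster at (251,210), the tumbler at (264,125) and the cradle with a probe at (342,236). There are three probe candidates: cradled dark grey (342,236), small grey lying flat (350,300) and blue (436,310). The cradled one fits, being the larger grey one. I'll confirm it in an enlarged crop.

```bash
python3 - <<'E'
import cv2,numpy as np
t=cv2.imread("pics/top0.png");s=cv2.imread("pics/scene0.png")
g=lambda a:np.clip(a.astype(float)*1.8,0,255).astype(np.uint8)
a=cv2.resize(t[190:330,310:450],(400,400),interpolation=3)
b=cv2.resize(s[130:230,190:290],(400,400),interpolation=3)
c=cv2.resize(t[180:270,120:290],(378,200),interpolation=3);d=cv2.resize(s[200:270,260:420],(400,175),interpolation=3)
o=np.zeros((600,800,3),np.uint8);o[:400,:400]=g(a);o[:400,400:]=g(b);o[400:,:378]=g(c);o[400:575,400:]=g(d)
cv2.imwrite("pics/crop1.png",o)
E
```

```text
(no output)
```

View pics/crop1.png

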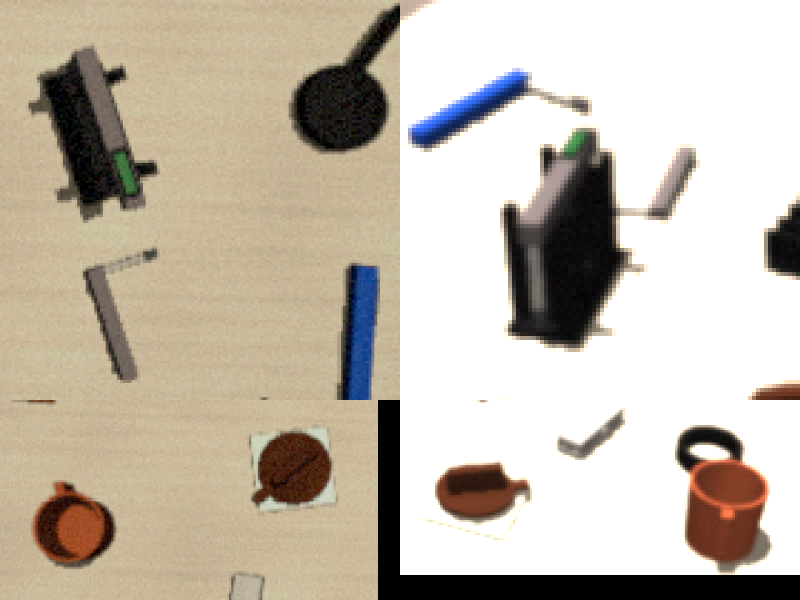

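The crop confirms the choice: the large grey handle with the green display lies in the black cradle, stem hanging at its far (+x world) end. The other grey one is smaller and the third is blue. The pot's rib is at the upper left of its rim, and the lid's nose points lower left.

```bash
cat > h.py <<'E'
import cv2,numpy as np
from plant import status,eyes
def snap(n,name=None):
    m=eyes.camera_model(n);im=eyes.read_camera(n)
    if name: cv2.imwrite(f"pics/{name}.png",cv2.cvtColor(im,cv2.COLOR_RGB2BGR))
    return m,im
def ray(m,px):
    q=(np.asarray(px,float)-[m["K"][0,2],m["K"][1,2]])/m["K"][0,0]
    s=q.copy()
    for _ in range(20): s=q/(1+m["k1"]*(s@s))
    return m["pose"][:3,3],m["pose"][:3,:3]@np.array([s[0],-s[1],-1])
def onz(m,px,z):
    o,d=ray(m,px);return (o+d*(z-o[2])/d[2])[:2]
def blob(mask,box=None,k=3):
    """largest contour within box=(x0,y0,x1,y1)"""
    mk=np.zeros(mask.shape,np.uint8)
    x0,y0,x1,y1=box or (0,0,mask.shape[1],mask.shape[0])
    mk[y0:y1,x0:x1]=mask[y0:y1,x0:x1]*255
    mk=cv2.morphologyEx(mk,cv2.MORPH_OPEN,np.ones((k,k),np.uint8))
    c,_=cv2.findContours(mk,cv2.RETR_EXTERNAL,cv2.CHAIN_APPROX_NONE)
    return max(c,key=cv2.contourArea)
def rect(m,c,z):
    p=np.array([onz(m,x,z) for x in c[:,0]],np.float32)
    return cv2.minAreaRect(p*1000),cv2.boxPoints(cv2.minAreaRect(p*1000))
E
python3 - <<'E'
from h import *
m=eyes.camera_model("top");im=cv2.cvtColor(cv2.imread("pics/top0.png"),cv2.COLOR_BGR2RGB).astype(int)
for p in [(345,220),(342,210),(335,240),(300,220),(353,250),(152,240),(141,240),(265,200),(240,200)]: print(p,im[p[1],p[0]])
r,g,b=im[...,0],im[...,1],im[...,2]
grey=((abs(r-b)<22)&(r>55)&(r<140))|((g>r+15)&(g>b+10))
c=blob(grey,(315,195,370,272),2);R,B=rect(m,c,.117);print("probe",R,B.round(1).tolist())
red=(r-b>25)&(r>1.6*b)
c=blob(red,(120,205,180,265),2);print("pot px",cv2.boundingRect(c),cv2.contourArea(c));
P=np.array([onz(m,x,.08) for x in c[:,0]])*1000;print(cv2.minEnclosingCircle(P.astype(np.float32)),P.min(0),P.max(0))
i=P[:,0].argmax();print("rib tip",onz(m,c[i,0],.078)*1000)
c=blob(red,(228,188,275,235),2);P=np.array([onz(m,x,.022) for x in c[:,0]])*1000;print("lid",cv2.minEnclosingCircle(P.astype(np.float32)),P.min(0),P.max(0))
print("cradle mid",onz(m,(342,236),.1))
E
```

```text
(345, 220) [64 54 50]
(342, 210) [66 59 55]
(335, 240) [0 1 1]
(300, 220) [117 106  90]
(353, 250) [39 67 37]
(152, 240) [89 40 12]
(141, 240) [34 18 11]
(265, 200) [76 69 59]
(240, 200) [50 38 30]
probe ((523.4430541992188, -281.3021545410156), (93.76388549804688, 18.01634407043457), 19.037120819091797) [[476.20001220703125, -288.1000061035156], [482.1000061035156, -305.1000061035156], [570.7000122070312, -274.5], [564.7999877929688, -257.5]]
pot px (135, 218, 33, 36) 810.0
((485.4835510253906, 221.37893676757812), 48.49568557739258) [438.53575556 180.86672103] [529.99917338 264.37934791]
rib tip [530.15636762 231.38640881]
lid ((555.5884399414062, -31.68895721435547), 52.16593551635742) [519.30557563 -82.78798532] [603.51484676   7.65488986]
cradle mid [ 0.49413107 -0.27449693]
```

arm_command:
  rows:
    - [-38.5,-18.2,-5.6,-0.66,1]
    - [-38.5,-18.2,-5.6,-0.66,1]
    - [-38.5,-18.2,-5.6,-0.66,1]
    - [-38.5,-18.2,-5.6,-0.66,1]
    - [-38.5,-18.2,-5.6,-0.66,1]
    - [-38.5,-18.2,-5.6,-0.66,1]
    - [-38.5,-18.2,-5.6,-0.66,1]
    - [-38.5,-18.2,-5.6,-0.66,1]
    - [-38.5,-18.2,-5.6,-0.66,1]
    - [-38.5,-18.2,-5.6,-0.66,1]
    - [-38.5,-18.2,-5.6,-0.66,1]
    - [-38.5,-18.2,-5.6,-0.66,1]

```text
time_s: 1.3
position: [0.4834, 0.222, 0.3007]
tool_rot: [3.141, -0.002, -2.815]
force: [-0.4, -0.2, -0.3]
grip_width: 0.998
grip_force: 0.0
```

```bash
python3 - <<'E'
from h import *
m,im=snap("wrist","w_pot");im=im.astype(int)
s=status.read_state();print(s["time_s"],s["position"],s["tool_rot"],s["joint_vel"].round(3))
np.save("pics/w_pot_pose.npy",m["pose"])
E
```

```text
1.35 [0.48316101 0.22244214 0.3008945 ] [ 3.14101483e+00 -1.19005521e-03 -2.81412899e+00] [ 0.015 -0.006 -0.001 -0.003 -0.001 -0.002]
```

View pics/w_pot.png

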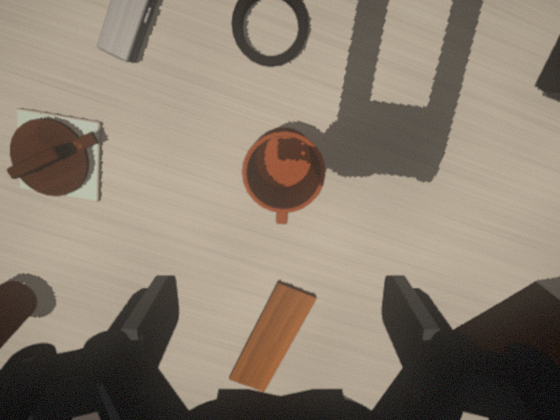

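The wrist view shows the pot's rim centred near (284,171) with the rib at (282,217), and the lid at (50,155) with its nose at (100,137).

```bash
cat > pot.py <<'E'
from h import *
from scipy.optimize import least_squares
def circ(P,r=None):
    f=lambda q: np.hypot(P[:,0]-q[0],P[:,1]-q[1])-(q[2] if r is None else r)
    s=least_squares(f,[P[:,0].mean(),P[:,1].mean(),.04],loss="soft_l1",f_scale=.001)
    return s.x,np.sqrt(np.mean(f(s.x)**2))
E
python3 - <<'E'
from pot import *
m=eyes.camera_model("wrist");m["pose"]=np.load("pics/w_pot_pose.npy")
im=cv2.cvtColor(cv2.imread("pics/w_pot.png"),cv2.COLOR_BGR2RGB).astype(int);r,g,b=im[...,0],im[...,1],im[...,2]
red=(r-b>30)&(r>1.8*b)
c=blob(red,(225,115,350,235))[:,0]
print("bbox",c.min(0),c.max(0))
sel=(c[:,1]>171)&(abs(c[:,0]-282)>12)
P=np.array([onz(m,x,.08) for x in c[sel]]);q,e=circ(P);print("pot outer lower half",q,e,len(P));print(circ(P,.042)[0])
A=np.array([onz(m,x,.08) for x in c[abs(c[:,0]-282)>12]]);print("all",circ(A))
rb=c[c[:,1]>214];print("rib px",rb.mean(0),rb.min(0),rb.max(0))
R=onz(m,(np.r_[rb[:,0].min()+rb[:,0].max()]/2).tolist()+[rb[:,1].max()],.078);v=R-q[:2];print("rib",R,"len",np.hypot(*v),"deg",np.degrees(np.arctan2(v[1],v[0])))
# lid
c=blob((r-b>14)&(r>1.35*b)&(r<130),(0,100,115,205))[:,0];print("lid bbox",c.min(0),c.max(0))
P=np.array([onz(m,x,.022) for x in c]);q,e=circ(P);print("lid",q,e);d=np.hypot(*(P-q[:2]).T);i=d>.053;t=P[i].mean(0)-q[:2];print(i.sum(),d.max(),np.degrees(np.arctan2(t[1],t[0])))
E
```

```text
bbox [243 131] [321 222]
pot outer lower half [0.4862951  0.22684185 0.03522274] 0.006385296320371085 178
[0.4758946  0.22501581 0.04      ]
all (array([0.48354646, 0.22575547, 0.03677623]), np.float64(0.006679575907681086))
rib px [281.26086957 219.56521739] [277 215] [286 222]
rib [0.53173668 0.24216657] len 0.04795606550274397 deg 18.636163124937482
lid bbox [  8 119] [ 95 195]
lid [ 0.56343413 -0.03397497  0.04534156] 0.0049020279961173125
33 0.0629565724698047 133.2242658470913
```

```bash
python3 - <<'E'
from pot import *
m=eyes.camera_model("wrist");m["pose"]=np.load("pics/w_pot_pose.npy")
im=cv2.cvtColor(cv2.imread("pics/w_pot.png"),cv2.COLOR_BGR2RGB).astype(int);r,g,b=im[...,0],im[...,1],im[...,2]
red=(r-b>22)&(r>1.5*b)
mk=np.zeros(red.shape,np.uint8);mk[115:235,225:350]=red[115:235,225:350]*255
# radial outermost/innermost points by angle about (284,171)
pts=np.argwhere(mk>0)[:,::-1]; d=pts-[284,171];a=np.degrees(np.arctan2(d[:,1],d[:,0]));rr=np.hypot(*d.T)
k=np.round(a/3).astype(int);out=[(kk*3,pts[k==kk][rr[k==kk].argmax()],rr[k==kk].max()) for kk in np.unique(k)]
print([(o[0],round(o[2])) for o in out])
use=[o[1] for o in out if (-10<o[0]<190 or o[0]<-170) and not 70<o[0]<112 and 30<o[2]<48]
P=np.array([onz(m,x,.08) for x in use]);print(len(P),circ(P),circ(P,.042))
E
```

```text
[(np.int64(-180), 42), (np.int64(-177), 42), (np.int64(-174), 41), (np.int64(-171), 42), (np.int64(-168), 42), (np.int64(-165), 41), (np.int64(-162), 41), (np.int64(-159), 41), (np.int64(-156), 41), (np.int64(-153), 41), (np.int64(-150), 41), (np.int64(-147), 41), (np.int64(-144), 41), (np.int64(-141), 41), (np.int64(-138), 41), (np.int64(-135), 41), (np.int64(-132), 41), (np.int64(-129), 41), (np.int64(-126), 41), (np.int64(-123), 41), (np.int64(-120), 41), (np.int64(-117), 41), (np.int64(-114), 41), (np.int64(-111), 42), (np.int64(-108), 42), (np.int64(-105), 41), (np.int64(-102), 43), (np.int64(-99), 41), (np.int64(-96), 42), (np.int64(-93), 42), (np.int64(-90), 43), (np.int64(-87), 43), (np.int64(-84), 42), (np.int64(-81), 42), (np.int64(-78), 42), (np.int64(-75), 41), (np.int64(-72), 42), (np.int64(-69), 41), (np.int64(-66), 41), (np.int64(-63), 41), (np.int64(-60), 40), (np.int64(-57), 40), (np.int64(-54), 40), (np.int64(-51), 40), (np.int64(-48), 40), (np.int64(-45), 40), (np.int64(-42), 40), (np.int64(-39), 40), (np.int64(-36), 40), (np.int64(-33), 40), (np.int64(-30), 39), (
[... 892 characters left out ...]
105), 41), (np.int64(108), 42), (np.int64(111), 42), (np.int64(114), 41), (np.int64(117), 42), (np.int64(120), 42), (np.int64(123), 42), (np.int64(126), 42), (np.int64(129), 42), (np.int64(132), 42), (np.int64(135), 42), (np.int64(138), 42), (np.int64(141), 42), (np.int64(144), 42), (np.int64(147), 42), (np.int64(150), 42), (np.int64(153), 42), (np.int64(156), 42), (np.int64(159), 42), (np.int64(162), 42), (np.int64(165), 42), (np.int64(168), 42), (np.int64(171), 42), (np.int64(174), 42), (np.int64(177), 42), (np.int64(180), 42)]
54 (array([0.48138246, 0.22673397, 0.04091011]), np.float64(0.0003365075689692198)) (array([0.47989554, 0.22633187, 0.04      ]), np.float64(0.0007887736867482775))
```

arm_command:
  rows:
    - [15.2,-49,0,0,1]
    - [15.2,-49,0,0,1]
    - [15.2,-49,0,0,1]
    - [15.2,-49,0,0,1]
    - [15.2,-49,0,0,1]
    - [15.2,-49,0,0,1]
    - [15.2,-49,0,0,1]
    - [15.2,-49,0,0,1]
    - [15.2,-49,0,0,1]
    - [15.2,-49,0,0,1]
    - [15.2,-49,0,0,1]
    - [15.2,-49,0,0,1]

```text
time_s: 2.55
position: [0.4974, -0.2917, 0.3005]
tool_rot: [3.14, -0.001, -2.816]
force: [0.5, 0.1, 0.4]
grip_width: 1.001
grip_force: 0.0
```

```bash
python3 - <<'E'
from h import *
m,im=snap("wrist","w_pr");np.save("pics/w_pr_pose.npy",m["pose"])
s=status.read_state();print(s["time_s"],s["position"],s["tool_rot"],s["joints"].round(2))
E
```

```text
2.6 [ 0.49745389 -0.29006541  0.3008297 ] [ 3.13988961e+00 -1.72048790e-04 -2.81508939e+00] [-0.72  0.28  1.38  0.    1.49 -2.62]
```

View pics/w_pr.png

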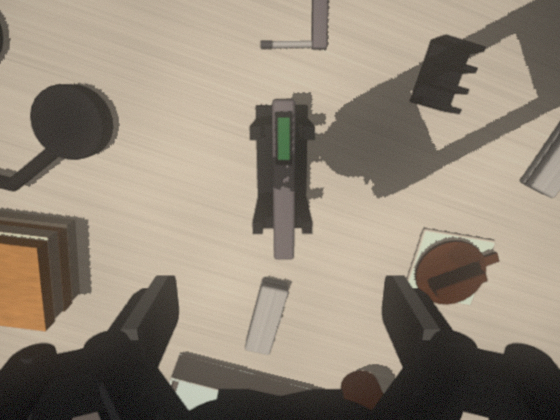

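The wrist view shows the handle running from (283,100) to (284,258) with its display at (284,137), nearly parallel to tool x. The lid is at (450,270).

```bash
python3 - <<'E'
from pot import *
m=eyes.camera_model("wrist");m["pose"]=np.load("pics/w_pr_pose.npy")
im=cv2.cvtColor(cv2.imread("pics/w_pr.png"),cv2.COLOR_BGR2RGB).astype(int);r,g,b=im[...,0],im[...,1],im[...,2]
for y in range(94,270,12): print(y,[tuple(im[y,x]) [0] for x in range(262,306,2)])
v=(r>58)&(abs(r-b)<22)&(r<125)|((g>r+15)&(g>b+8))
L=[];R=[]
for y in range(175,250):
    x=np.where(v[y,266:302])[0]+266
    if len(x)>12: L.append((x.min(),y));R.append((x.max()+1,y))
L=np.array(L);R=np.array(R);print(len(L),np.median(R[:,0]-L[:,0]))
M=(L+R)/2
P=np.array([onz(m,p,.117) for p in M]);vx,vy,x0,y0=cv2.fitLine(P.astype(np.float32),cv2.DIST_HUBER,0,.001,.001).ravel()
if vx<0: vx,vy=-vx,-vy
print("dir deg",np.degrees(np.arctan2(vy,vx)),x0,y0,"width",np.hypot(*(onz(m,L[20],.117)-onz(m,R[20],.117))))
np.savetxt("pics/line.txt",[vx,vy,x0,y0])
for y in (100,258,259): 
  p=onz(m,(284,y),.117);print(y,p)
# lid
c=blob((r-b>14)&(r>1.35*b)&(r<130),(405,225,510,320))[:,0];print("lid bbox",c.min(0),c.max(0))
P=np.array([onz(m,x,.022) for x in c]);q,e=circ(P);print("lid",q,e);d=np.hypot(*(P-q[:2]).T);i=d>.053;t=P[i].mean(0)-q[:2];print(i.sum(),d.max(),np.degrees(np.arctan2(t[1],t[0])))
E
```

```text
94 [np.int64(209), np.int64(204), np.int64(203), np.int64(202), np.int64(203), np.int64(199), np.int64(202), np.int64(200), np.int64(202), np.int64(206), np.int64(202), np.int64(203), np.int64(199), np.int64(200), np.int64(208), np.int64(164), np.int64(108), np.int64(106), np.int64(109), np.int64(108), np.int64(112), np.int64(108)]
106 [np.int64(75), np.int64(71), np.int64(74), np.int64(74), np.int64(77), np.int64(101), np.int64(129), np.int64(135), np.int64(136), np.int64(134), np.int64(131), np.int64(131), np.int64(129), np.int64(128), np.int64(125), np.int64(121), np.int64(87), np.int64(65), np.int64(67), np.int64(62), np.int64(60), np.int64(65)]
118 [np.int64(67), np.int64(68), np.int64(70), np.int64(62), np.int64(65), np.int64(94), np.int64(103), np.int64(74), np.int64(79), np.int64(84), np.int64(80), np.int64(79), np.int64(79), np.int64(82), np.int64(65), np.int64(77), np.int64(83), np.int64(60), np.int64(53), np.int64(60), np.int64(57), np.int64(60)]
130 [np.int64(68), np.int64(68), np.int64(69), np.int64(71), np.int64(66), np.int64(92), np.int64(95), np.int64(64), np.int64(76
[... 3334 characters left out ...]
(204), np.int64(203), np.int64(204), np.int64(205), np.int64(205)]
262 [np.int64(205), np.int64(205), np.int64(203), np.int64(204), np.int64(202), np.int64(200), np.int64(202), np.int64(198), np.int64(195), np.int64(198), np.int64(199), np.int64(196), np.int64(199), np.int64(203), np.int64(202), np.int64(202), np.int64(202), np.int64(202), np.int64(200), np.int64(205), np.int64(203), np.int64(201)]
53 36.0
dir deg 20.655447 0.5161241 -0.27969816 width 0.031868997574962005
100 [ 0.42754469 -0.30955671]
258 [ 0.56635918 -0.26222882]
259 [ 0.56737357 -0.26188278]
lid bbox [416 242] [497 303]
lid [ 0.56220579 -0.03481509  0.04372088] 0.014331389605338129
20 0.06158626511525574 130.21931299225088
```

```bash
python3 - <<'E'
from pot import *
m=eyes.camera_model("wrist");m["pose"]=np.load("pics/w_pr_pose.npy")
im=cv2.cvtColor(cv2.imread("pics/w_pr.png"),cv2.COLOR_BGR2RGB).astype(int)
print(im[92:106,283,0],im[252:266,283,0])
a=onz(m,(282.9,99),.117);b=onz(m,(283.3,259.5),.117);print(a,b,(a+b)/2,np.hypot(*(b-a)),np.degrees(np.arctan2(*(b-a)[::-1])))
print("width",np.hypot(*(onz(m,(273,202),.117)-onz(m,(294,202),.117))))
c=onz(m,(282,215),.1);print([onz(m,p,.109) for p in((253,234),(313,234),(254,108),(309,108))])
E
```

```text
[206 202 202 205 203 189 156 109 105 119 126 129 130 132] [126 124 127 127 123 127 130 156 184 198 201 197 199 202]
[ 0.4270731  -0.31069296] [ 0.56809774 -0.26235191] [ 0.49758542 -0.28652243] 0.14907986648205848 18.92091772082558
width 0.019242918067194137
[array([ 0.55533257, -0.29761733]), array([ 0.53678718, -0.24253498]), array([ 0.4423627 , -0.33189471]), array([ 0.42712779, -0.28669458])]
```

arm_command:
  rows:
    - [-0.6,0.3,4,0,1]
    - [-0.6,0.3,8,0,1]
    - [-0.6,0.3,12,0,1]
    - [-0.6,0.3,15,0,1]
    - [-0.6,0.3,17.5,0,1]
    - [-0.6,0.3,19,0,1]
    - [-0.6,0.3,20,0,1]
    - [-0.6,0.3,20,0,1]

```text
time_s: 3.4
position: [0.5019, -0.284, 0.1005]
tool_rot: [3.139, -0.001, -2.813]
force: [0.1, -0.3, 0.5]
grip_width: 0.997
grip_force: 0.0
```

arm_command:
  rows:
    - [0,0,0,0,0.6]
    - [0,0,0,0,0.5]
    - [0,0,0,0,0.4]
    - [0,0,0,0,0.3]
    - [0,0,0,0,0.25]
    - [0,0,0,0,0.2]
    - [0,0,0,0,0.15]
    - [0,0,0,0,0.1]
    - [0,0,0,0,0.1]
    - [0,0,0,0,0.1]
  squeeze: 40

```text
time_s: 4.4
position: [0.5022, -0.2868, 0.1017]
tool_rot: [-3.141, 0.0, -2.815]
force: [-1.0, 0.2, 6.3]
grip_width: 0.227
grip_force: 40.0
```

arm_command:
  rows:
    - [0,0,-0.5,0,0.1]
    - [0,0,-2,0,0.1]
    - [0,0,-5,0,0.1]
    - [0,0,-8,0,0.1]
    - [0,0,-11,0,0.1]
    - [0,0,-13,0,0.1]
    - [0,0,-13,0,0.1]
    - [0,0,-13,0,0.1]

```text
time_s: 5.2
position: [0.5018, -0.2862, 0.2306]
tool_rot: [3.141, -0.0, -2.815]
force: [-1.1, 1.1, -1.4]
grip_width: 0.231
grip_force: 39.3
```

```bash
python3 - <<'E'
from h import *
_,a=snap("scene");_,w=snap("wrist")
s=status.read_state();print(s["time_s"],s["position"],s["tool_rot"],s["grip_width"],s["grip_force"])
o=np.zeros((420,800,3),np.uint8);o[:400,:400]=cv2.resize(a[80:230,170:320],(400,400),interpolation=3);o[:400,400:]=w[:400,80:480]
cv2.imwrite("pics/lift.png",o[...,::-1])
E
```

```text
5.3 [ 0.50123707 -0.28581429  0.22930154] [ 3.13852568e+00 -1.79146177e-03 -2.81538579e+00] 0.22282699254384708 39.26744520664215
```

View pics/lift.png

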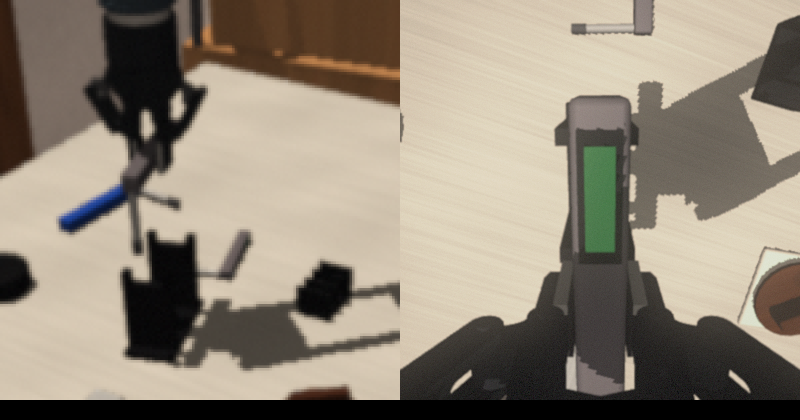

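The probe hangs level and firmly held, stem straight down with its tip near scene pixel (221,174), clear of the cradle. Next I carry it over the pot.

arm_command:
  rows:
    - [-0.4,2.5,0,0,0.1]
    - [-1.2,7,0,0,0.1]
    - [-2,12,0,0,0.1]
    - [-2.8,17,0,0,0.1]
    - [-3.7,22,0,0,0.1]
    - [-4.5,27,0,0,0.1]
    - [-5.3,32,0,0,0.1]
    - [-6.2,37,0,0,0.1]
    - [-7,42,0,0,0.1]
    - [-7.7,46,0,0,0.1]
    - [-8.1,48.5,0,0,0.1]
    - [-8.2,49.2,0,0,0.1]

```text
time_s: 6.5
position: [0.4203, 0.2081, 0.2298]
tool_rot: [3.141, -0.003, -2.812]
force: [0.8, -0.3, -0.9]
grip_width: 0.225
grip_force: 39.5
```

arm_command:
  rows:
    - [0,0,0,0,0.1]
    - [0,0,0,0,0.1]

```text
time_s: 6.7
position: [0.422, 0.2048, 0.2305]
tool_rot: [-3.141, -0.002, -2.816]
force: [0.2, 0.4, -0.8]
grip_width: 0.227
grip_force: 39.5
```

```bash
python3 - <<'E'
from h import *
ms,a=snap("scene","sc_over");mt,t=snap("top","top_over")
s=status.read_state();print(s["time_s"],s["position"],s["tool_rot"],s["grip_width"])
def proj(m,P):
    T=np.linalg.inv(m["pose"]);p=T[:3,:3]@P+T[:3,3];q=np.array([p[0],-p[1]])/-p[2];q=q*(1+m["k1"]*q@q);return q*m["K"][0,0]+m["K"][:2,2]
x=s["position"];y=s["tool_rot"][2];u=-np.array([np.cos(y),np.sin(y),0]);tip=x+.063*u;tip[2]=x[2]-.081
print("tip",tip,"scene px",proj(ms,tip),"rim px",proj(ms,np.array([.481,.2265,.08])))
cv2.imwrite("pics/over.png",np.hstack([cv2.resize(a[140:290,330:480],(400,400),interpolation=3),cv2.resize(t[180:280,110:210],(400,400),interpolation=3)])[...,::-1])
E
```

```text
6.8 [0.42234821 0.20449945 0.23092851] [-3.14121276e+00 -8.26622318e-04 -2.81715602e+00] 0.22927262128722029
tip [0.48206153 0.22458227 0.14992851] scene px [394.90137208 210.94706593] rim px [391.57152317 232.52601482]
```

View pics/over.png

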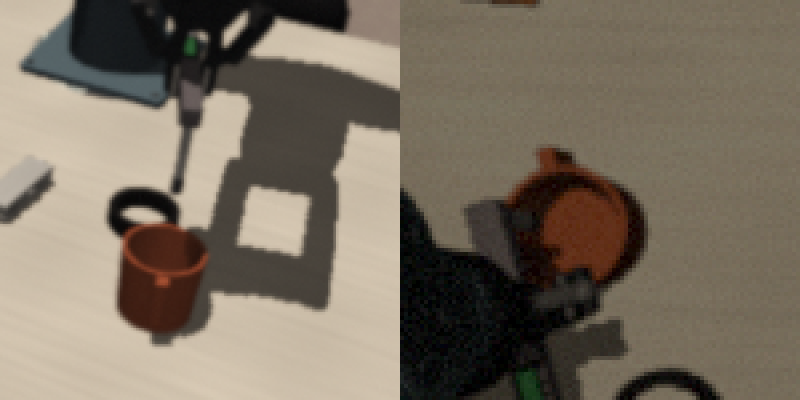

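The scene view puts the tip at about (396,211), against a predicted (395,211). The rim centre is at about (392,233), against a predicted (392,233). The tip is over the mouth, so I dip to z ≈ 0.043 and hold.

arm_command:
  rows:
    - [0,0,1,0,0.1]
    - [0,0,3,0,0.1]
    - [0,0,5,0,0.1]
    - [0,0,7,0,0.1]
    - [0,0,9,0,0.1]
    - [0,0,10.2,0,0.1]
    - [0,0,10.7,0,0.1]
    - [0,0,10.7,0,0.1]
    - [0,0,10.7,0,0.1]

```text
time_s: 7.7
position: [0.4225, 0.2056, 0.1247]
tool_rot: [-3.141, 0.001, -2.816]
force: [-0.1, 0.2, -0.2]
grip_width: 0.227
grip_force: 39.4
```

arm_command:
  rows:
    - [0,0,0,0,0.1]
    - [0,0,0,0,0.1]
    - [0,0,0,0,0.1]
    - [0,0,0,0,0.1]
    - [0,0,0,0,0.1]
    - [0,0,0,0,0.1]
    - [0,0,0,0,0.1]
    - [0,0,0,0,0.1]
    - [0,0,0,0,0.1]
    - [0,0,0,0,0.1]
    - [0,0,0,0,0.1]
    - [0,0,0,0,0.1]

```text
time_s: 8.9
position: [0.4221, 0.2058, 0.1243]
tool_rot: [3.142, -0.0, -2.815]
force: [-0.4, -0.3, -0.8]
grip_width: 0.228
grip_force: 39.4
```

arm_command:
  rows:
    - [0,0,0,0,0.1]
    - [0,0,0,0,0.1]
    - [0,0,0,0,0.1]
    - [0,0,-1,0,0.1]
    - [0,0,-3,0,0.1]
    - [0,0,-6,0,0.1]
    - [0,0,-9,0,0.1]
    - [0,0,-10.2,0,0.1]
    - [0,0,-10.7,0,0.1]
    - [0,0,-10.7,0,0.1]

```text
time_s: 9.9
position: [0.422, 0.2058, 0.2313]
tool_rot: [-3.142, 0.0, -2.815]
force: [1.3, -0.7, -0.7]
grip_width: 0.227
grip_force: 39.4
```

arm_command:
  rows:
    - [0.4,-2.5,0,0,0.1]
    - [1.2,-7,0,0,0.1]
    - [2,-12,0,0,0.1]
    - [2.8,-17,0,0,0.1]
    - [3.7,-22,0,0,0.1]
    - [4.5,-27,0,0,0.1]
    - [5.3,-32,0,0,0.1]
    - [6.2,-37,0,0,0.1]
    - [7,-42,0,0,0.1]
    - [7.7,-46,0,0,0.1]
    - [8.1,-48.5,0,0,0.1]
    - [8.2,-49.2,0,0,0.1]

```text
time_s: 11.1
position: [0.5013, -0.2893, 0.2287]
tool_rot: [3.139, -0.002, -2.819]
force: [0.6, 1.4, -0.8]
grip_width: 0.226
grip_force: 39.6
```

arm_command:
  rows:
    - [0,0,0,0,0.1]
    - [0,0,1,0,0.1]
    - [0,0,4,0,0.1]
    - [0,0,7,0,0.1]
    - [0,0,9,0,0.1]
    - [0,0,10.5,0,0.1]
    - [0,0,11.5,0,0.1]
    - [0,0,12,0,0.1]
    - [0,0,12.3,0,0.1]
    - [0,0,12.5,0,0.1]
    - [0,0,12.5,0,0.1]

```text
time_s: 12.2
position: [0.5023, -0.2866, 0.1067]
tool_rot: [-3.141, 0.0, -2.815]
force: [-0.1, 0.4, -1.6]
grip_width: 0.232
grip_force: 39.6
```

arm_command:
  rows:
    - [0,0,0.15,0,0.1]
    - [0,0,0.3,0,0.1]
    - [0,0,0.4,0,0.1]
    - [0,0,0.5,0,0.1]
    - [0,0,0.5,0,0.1]
    - [0,0,0.5,0,0.1]

```text
time_s: 12.8
position: [0.5021, -0.2866, 0.1018]
tool_rot: [-3.141, 0.0, -2.815]
force: [-1.9, 0.2, 2.8]
grip_width: 0.228
grip_force: 40.1
```

arm_command:
  rows:
    - [0,0,0,0,0.15]
    - [0,0,0,0,0.2]
    - [0,0,0,0,0.25]
    - [0,0,0,0,0.3]
    - [0,0,0,0,0.45]
    - [0,0,0,0,0.7]
    - [0,0,0,0,1]
    - [0,0,0,0,1]
    - [0,0,0,0,1]
  squeeze: 20

```text
time_s: 13.7
position: [0.5021, -0.2866, 0.1013]
tool_rot: [-3.142, 0.0, -2.815]
force: [0.4, -0.8, 0.6]
grip_width: 1.005
grip_force: 0.0
```

arm_command:
  rows:
    - [0,0,-1,0,1]
    - [0,0,-4,0,1]
    - [0,0,-8,0,1]
    - [0,0,-12,0,1]
    - [0,0,-16,0,1]
    - [0,0,-20,0,1]
    - [0,0,-20,0,1]
    - [0,0,-20,0,1]

```text
time_s: 14.5
position: [0.5024, -0.2867, 0.3032]
tool_rot: [-3.139, 0.002, -2.815]
force: [0.8, -0.3, -0.8]
grip_width: 1.004
grip_force: 0.0
```

```bash
python3 - <<'E'
from h import *
m,im=snap("wrist","w_pr2")
s=status.read_state();print(s["time_s"],s["position"],s["tool_rot"])
im=im.astype(int)
for y in (106,202,245): print(y,im[y,262:306:1,0].tolist())
x=283
print(im[92:106,x,0],im[252:266,x,0])
E
```

```text
14.55 [ 0.50179346 -0.28630665  0.3014641 ] [-3.14142729e+00  5.40772916e-05 -2.81536318e+00]
106 [77, 72, 77, 71, 72, 78, 75, 85, 104, 103, 89, 74, 73, 71, 71, 73, 72, 71, 77, 69, 72, 73, 72, 67, 67, 68, 73, 76, 74, 79, 70, 65, 61, 61, 65, 62, 59, 64, 59, 62, 63, 61, 59, 69]
202 [65, 66, 64, 64, 65, 62, 64, 66, 80, 107, 118, 126, 124, 129, 125, 126, 125, 125, 125, 120, 125, 120, 122, 123, 124, 123, 123, 117, 105, 84, 68, 60, 57, 59, 56, 58, 59, 64, 57, 61, 57, 65, 64, 59]
245 [205, 203, 202, 199, 201, 203, 206, 199, 180, 146, 119, 123, 127, 125, 126, 129, 128, 128, 129, 127, 126, 128, 128, 124, 125, 127, 126, 116, 118, 152, 185, 202, 205, 204, 202, 203, 205, 204, 203, 204, 202, 201, 204, 205]
[111 120 128 130 130 128 129 131 128 130 119  91  73  72] [170 197 203 201 197 197 198 198 199 200 201 205 203 204]
```

View pics/w_pr2.png

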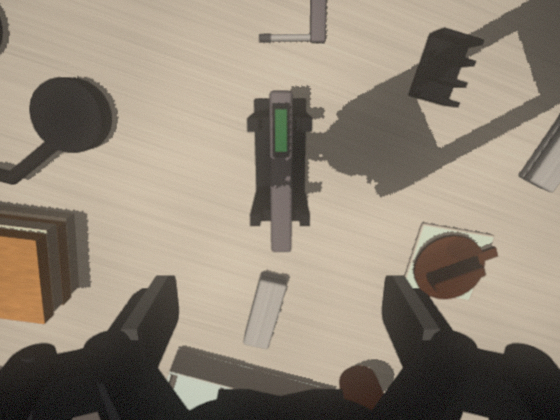

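The probe lies in both notches again, from (281,92) to (282,250), with its stem end over the same side. Now I move above the lid.

arm_command:
  rows:
    - [-13.9,21.9,0,1.16,1]
    - [-13.9,21.9,0,1.16,1]
    - [-13.9,21.9,0,1.16,1]
    - [-13.9,21.9,0,1.16,1]
    - [-13.9,21.9,0,1.16,1]
    - [-13.9,21.9,0,1.16,1]
    - [-13.9,21.9,0,1.16,1]
    - [-13.9,21.9,0,1.16,1]
    - [-13.9,21.9,0,1.16,1]
    - [-13.9,21.9,0,1.16,1]
    - [-13.9,21.9,0,1.16,1]

```text
time_s: 15.65
position: [0.5632, -0.0348, 0.3006]
tool_rot: [-3.141, -0.001, 2.31]
force: [-0.2, 0.2, -0.8]
grip_width: 1.0
grip_force: 0.0
```

```bash
python3 - <<'E'
from pot import *
m,im=snap("wrist","w_lid");np.save("pics/w_lid_pose.npy",m["pose"])
s=status.read_state();print(s["time_s"],s["position"],s["tool_rot"],s["joints"].round(2))
im=im.astype(int);r,g,b=im[...,0],im[...,1],im[...,2]
red=(r-b>14)&(r>1.35*b)&(r<130)
c=blob(red,(180,90,400,270))[:,0];print("bbox",c.min(0),c.max(0))
P=np.array([onz(m,x,.022) for x in c]);q,e=circ(P);d=np.hypot(*(P-q[:2]).T);i=d>.053;print("lid",q,e)
t=P[i].mean(0)-q[:2];print(i.sum(),d.max(),np.degrees(np.arctan2(t[1],t[0])))
print("bar?");cv2.imwrite("pics/w_lidc.png",cv2.resize(im[80:280,180:400].astype(np.uint8),(660,600),interpolation=3)[...,::-1])
E
```

```text
15.7 [ 0.56331336 -0.03482434  0.30080822] [-3.14104433e+00 -8.43667120e-04  2.30953881e+00] [-0.26  0.26  1.4  -0.    1.48 -1.  ]
bbox [242 109] [319 200]
lid [ 0.56312613 -0.03343943  0.04491491] 0.004079351576798546
25 0.06037172960383319 129.50740987108776
bar?
```

View pics/w_lidc.png

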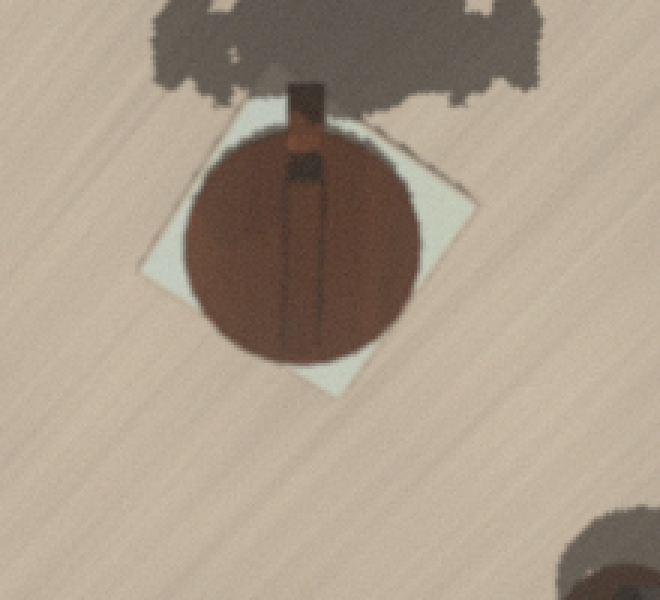

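```bash
python3 - <<'E'
from pot import *
m=eyes.camera_model("wrist");m["pose"]=np.load("pics/w_lid_pose.npy")
im=cv2.cvtColor(cv2.imread("pics/w_lid.png"),cv2.COLOR_BGR2RGB).astype(int);r,g,b=im[...,0],im[...,1],im[...,2]
red=(r-b>14)&(r>1.35*b)&(r<150)
y,x=np.where(red[118:210,235:330]);pts=np.c_[x+235,y+118];d=pts-[280.7,161];a=np.degrees(np.arctan2(d[:,1],d[:,0]));rr=np.hypot(*d.T);k=np.round(a/4)
use=np.array([pts[k==i][rr[k==i].argmax()] for i in np.unique(k) if not -115<i*4<-65])
P=np.array([onz(m,p,.022) for p in use]);q,e=circ(P);print("disc",q,e,len(P))
f=lambda cx,cy:(180+cx/3,80+cy/3)
n=onz(m,f(306.5,84),.022);v=n-q[:2];print("nose",n,np.hypot(*v),np.degrees(np.arctan2(v[1],v[0])))
A=onz(m,f(306.5,183),.052);B=onz(m,f(301.5,347),.052);print("bar",A,B,(A+B)/2,np.hypot(*(A-B)),np.degrees(np.arctan2(*(A-B)[::-1])))
E
```

```text
disc [ 0.5635919  -0.03394734  0.04484319] 0.00046853257247266754 79
nose [0.52340597 0.01305761] 0.06184153382971389 130.52811787122846
bar [ 0.54494873 -0.01067016] [ 0.58398362 -0.05603093] [ 0.56446617 -0.03335054] 0.05984414138951445 130.7134050320235
```

arm_command:
  rows:
    - [0,0.1,4,0.03,0.8]
    - [0,0.1,8.5,0.03,0.6]
    - [0,0.1,13,0.03,0.6]
    - [0,0.1,17,0.03,0.6]
    - [0,0.1,20,0.03,0.6]
    - [0,0.1,22.5,0.03,0.6]
    - [0,0.1,24.5,0.03,0.6]
    - [0,0.1,25.7,0.03,0.6]
    - [0,0.1,26,0.03,0.6]
    - [0,0.1,26,0.03,0.6]

```text
time_s: 16.7
position: [0.5645, -0.0341, 0.0414]
tool_rot: [3.142, 0.0, 2.278]
force: [-0.1, 0.2, -0.4]
grip_width: 0.602
grip_force: 0.0
```

arm_command:
  rows:
    - [0,0,0,0,0.45]
    - [0,0,0,0,0.35]
    - [0,0,0,0,0.28]
    - [0,0,0,0,0.22]
    - [0,0,0,0,0.18]
    - [0,0,0,0,0.15]
    - [0,0,0,0,0.1]
    - [0,0,0,0,0.05]
    - [0,0,0,0,0.05]
    - [0,0,0,0,0.05]
  squeeze: 40

```text
time_s: 17.7
position: [0.5645, -0.034, 0.0417]
tool_rot: [3.141, 0.0, 2.278]
force: [-1.1, -0.1, 5.3]
grip_width: 0.157
grip_force: 39.7
```

arm_command:
  rows:
    - [0,0,-0.5,0,0.05]
    - [0,0,-2,0,0.05]
    - [0,0,-5,0,0.05]
    - [0,0,-8,0,0.05]
    - [0,0,-11,0,0.05]
    - [0,0,-13,0,0.05]
    - [0,0,-13,0,0.05]

```text
time_s: 18.4
position: [0.5661, -0.0342, 0.1743]
tool_rot: [3.138, 0.005, 2.278]
force: [-0.2, 0.1, -1.9]
grip_width: 0.157
grip_force: 39.1
```

arm_command:
  rows:
    - [2,0.9,0,0.14,0.05]
    - [4,1.7,0,0.28,0.05]
    - [6,2.5,0,0.42,0.05]
    - [8,3.4,0,0.56,0.05]
    - [10,4.2,0,0.7,0.05]
    - [12,5,0,0.84,0.05]
    - [14,5.9,0,0.98,0.05]
    - [16,6.7,0,1.12,0.05]
    - [18,7.5,0,1.26,0.05]
    - [20,8.4,0,1.4,0.05]
    - [22,9.2,0,1.54,0.05]
    - [24,10,0,1.68,0.05]

```text
time_s: 19.6
position: [0.4831, 0.2142, 0.1694]
tool_rot: [-3.14, 0.003, 0.592]
force: [1.1, 0.3, -0.8]
grip_width: 0.158
grip_force: 39.0
```

arm_command:
  rows:
    - [0.2,-0.6,0,0.14,0.05]
    - [0.4,-1.3,0,0.28,0.05]
    - [0.4,-1.3,0,0.3,0.05]
    - [0.4,-1.3,0,0.3,0.05]
    - [0.4,-1.3,0,0.3,0.05]

```text
time_s: 20.1
position: [0.4803, 0.2261, 0.1706]
tool_rot: [3.142, 0.001, 0.3]
force: [0.5, -0.0, -1.3]
grip_width: 0.156
grip_force: 39.1
```

```bash
python3 - <<'E'
from h import *
mw,w=snap("wrist","w_place");ms,a=snap("scene","sc_place")
s=status.read_state();print(s["time_s"],s["position"],s["tool_rot"])
np.save("pics/w_place_pose.npy",mw["pose"])
o=np.zeros((600,800,3),np.uint8);o[:300,:400]=cv2.resize(a[120:285,280:500],(400,300),interpolation=3);o[:300,400:]=cv2.resize(w,(400,300));
_,t=snap("top","top_place");o[300:,:400]=cv2.resize(t[180:280,90:223],(400,300),interpolation=3)
cv2.imwrite("pics/place.png",o[...,::-1])
E
```

```text
20.2 [0.48045729 0.2261034  0.17100097] [3.14156418e+00 4.82499543e-04 2.98843714e-01]
```

View pics/place.png

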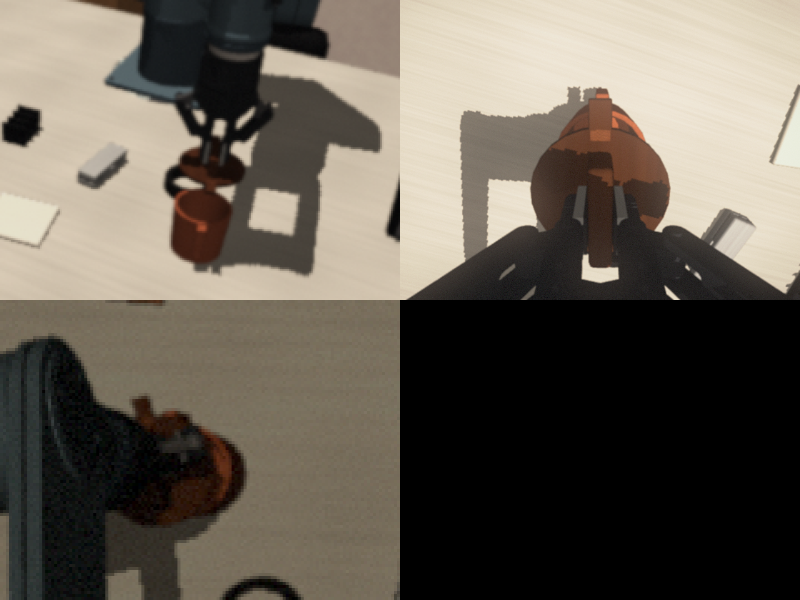

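The views show the lid level above the pot, nose at wrist pixel (280,150), with the rib just below it at (280,128). I'll check the rib and rim numerically before lowering.

```bash
python3 - <<'E'
from pot import *
m=eyes.camera_model("wrist");m["pose"]=np.load("pics/w_place_pose.npy")
im=cv2.cvtColor(cv2.imread("pics/w_place.png"),cv2.COLOR_BGR2RGB).astype(int);r,g,b=im[...,0],im[...,1],im[...,2]
red=(r-b>35)&(r>1.5*b)
for y in range(118,200,3):
    x=np.where(red[y,180:390])[0]+180
    if len(x): print(y,x.min(),x.max(),end=" | ")
print()
use=[]
for y in range(146,172):
    x=np.where(red[y,180:390])[0]+180
    use+= [(x.min(),y),(x.max()+1,y)]
P=np.array([onz(m,p,.08) for p in use]);print(circ(P))
R=[onz(m,(np.where(red[y,250:310])[0].mean()+250.5,y),.078) for y in (124,127,130)];print(R)
n=[(np.where(red[y,250:310])[0].mean()+250.5) for y in (124,127,130,133)];print(n)
E
```

```text
127 276 289 | 130 275 290 | 133 274 291 | 136 274 292 | 139 265 294 | 142 264 295 | 145 264 296 | 148 259 302 | 151 256 307 | 154 252 311 | 157 252 314 | 160 247 316 | 163 244 319 | 166 242 322 | 169 239 325 | 172 236 328 | 175 233 331 | 178 231 333 | 181 229 335 | 184 227 337 | 187 225 339 | 190 224 340 | 193 223 341 | 196 223 342 | 199 219 342 | 
(array([0.49721654, 0.23167206, 0.03050175]), np.float64(0.0005476587360630862))
[array([nan, nan]), array([0.53605288, 0.24326693]), array([0.53433072, 0.24272917])]
[np.float64(nan), np.float64(283.0), np.float64(283.0), np.float64(283.0)]<stdin>:14: RuntimeWarning: Mean of empty slice.
  ret = ret.dtype.type(ret / rcount)
<stdin>:15: RuntimeWarning: Mean of empty slice.
```

arm_command:
  rows:
    - [0,0,1,0,0.05]
    - [0,0,2.5,0,0.05]
    - [0,0,4,0,0.05]
    - [0,0,5,0,0.05]
    - [0,0,5.5,0,0.05]
    - [0,0,5.9,0,0.05]
    - [0,0,6.1,0,0.05]
    - [0,0,6.2,0,0.05]
    - [0,0,6.2,0,0.05]

```text
time_s: 21.15
position: [0.4807, 0.2266, 0.1096]
tool_rot: [3.142, -0.001, 0.298]
force: [-0.0, 1.3, -1.1]
grip_width: 0.159
grip_force: 39.1
```

arm_command:
  rows:
    - [0,0,0.1,0,0.05]
    - [0,0,0.2,0,0.05]
    - [0,0,0.3,0,0.05]
    - [0,0,0.35,0,0.05]
    - [0,0,0.35,0,0.05]

```text
time_s: 21.65
position: [0.4804, 0.2266, 0.1059]
tool_rot: [3.142, -0.0, 0.298]
force: [-0.3, -0.3, 0.8]
grip_width: 0.155
grip_force: 39.3
```

arm_command:
  rows:
    - [0,0,0.05,0,0.05]
    - [0,0,0.1,0,0.05]
    - [0,0,0.1,0,0.05]

```text
time_s: 21.95
position: [0.4804, 0.2266, 0.1059]
tool_rot: [3.141, -0.001, 0.298]
force: [-2.1, -0.6, 8.3]
grip_width: 0.156
grip_force: 40.5
```

Contact is firm but light at 8 N, so the lid is seated. Release and back off.

arm_command:
  rows:
    - [0,0,-0.05,0,0.08]
    - [0,0,-0.05,0,0.12]
    - [0,0,-0.05,0,0.18]
    - [0,0,-0.05,0,0.25]
    - [0,0,-0.05,0,0.35]
    - [0,0,-0.05,0,0.5]
    - [0,0,-0.05,0,0.6]
    - [0,0,-0.05,0,0.6]
  squeeze: 20

```text
time_s: 22.75
position: [0.4804, 0.2265, 0.1052]
tool_rot: [-3.142, 0.0, 0.298]
force: [-0.0, -0.0, -0.8]
grip_width: 0.597
grip_force: 0.0
```

arm_command:
  rows:
    - [0,0,-1,0,0.6]
    - [0,0,-4,0,0.6]
    - [0,0,-8,0,0.6]
    - [0,0,-12,0,0.6]
    - [0,0,-16,0,0.6]
    - [0,0,-19,0,0.6]
    - [0,0,-20,0,0.6]
    - [0,0,-20,0,0.6]

```text
time_s: 23.55
position: [0.481, 0.2267, 0.3072]
tool_rot: [3.141, -0.004, 0.298]
force: [0.2, 0.5, 0.3]
grip_width: 0.598
grip_force: 0.0
```

```bash
python3 - <<'E'
from pot import *
m,im=snap("wrist","w_end");s=status.read_state();print(s["time_s"],s["position"],s["tool_rot"],s["grip_width"])
im=im.astype(int);r,g,b=im[...,0],im[...,1],im[...,2]
dk=(r-b>14)&(r>1.35*b)
c=blob(dk,(180,80,400,260))[:,0];print("bbox",c.min(0),c.max(0))
P=np.array([onz(m,x,.086) for x in c]);q,e=circ(P);d=np.hypot(*(P-q[:2]).T);k=d<.049;q,e=circ(P[k]);print("disc",q,e,k.sum(),len(k))
d=np.hypot(*(P-q[:2]).T);i=d>.055;t=P[i].mean(0)-q[:2];print("nose",d.max(),np.degrees(np.arctan2(t[1],t[0])))
for y in range(c[:,1].min()-2,c[:,1].min()+30,2): 
    x=np.where(dk[y,180:400])[0]+180
    if len(x): print(y,x.min(),x.max(),im[y,(x.min()+x.max())//2],end=" | ")
E
```

```text
23.6 [0.48025274 0.22652633 0.30527422] [ 3.14157207e+00 -4.18473946e-04  2.97828968e-01] 0.6012804158729217
bbox [235 112] [325 218]
disc [0.47875004 0.22778551 0.04506841] 0.0008343035022335729 248 287
nose 0.06226342040750588 17.018753370299823
112 274 286 [114  93  80] | 114 274 286 [107  76  63] | 116 273 286 [109  83  63] | 118 273 287 [107  78  62] | 120 273 288 [105  75  60] | 122 273 287 [108  79  61] | 124 273 287 [108  76  61] | 126 273 287 [101  71  56] | 128 273 288 [107  79  60] | 130 270 292 [108  77  63] | 132 265 295 [111  74  57] | 134 261 299 [110  76  57] | 136 257 302 [118  79  57] | 138 254 305 [110  73  53] | 140 251 308 [93 67 50] |
```

arm_command:
  rows:
    - [-4,-5,-2,0,0.6]
    - [-6,-10,-4,0,0.6]
    - [-6,-15,-5,0,0.6]
    - [-6,-20,-5,0,0.6]
    - [-6,-25,-5,0,0.6]
    - [-6,-25,-5,0,0.6]
    - [-6,-25,-5,0,0.6]

```text
time_s: 24.3
position: [0.3475, 0.4502, 0.3522]
tool_rot: [3.14, 0.005, 0.302]
force: [1.5, -0.4, -0.5]
grip_width: 0.597
grip_force: 0.0
```

```bash
python3 - <<'E'
from pot import *
s=status.read_state();print(s["time_s"],s["position"])
def tri(pa,ma,pb,mb):
    o1,d1=ray(ma,pa);o2,d2=ray(mb,pb);t=np.linalg.lstsq(np.c_[d1,-d2],o2-o1,rcond=None)[0];return (o1+d1*t[0]+o2+d2*t[1])/2
for n,box in(("top",(125,205,180,260)),("scene",(350,205,430,275))):
    m,im=snap(n,n+"_end");im=im.astype(int);r,g,b=im[...,0],im[...,1],im[...,2]
    red=(r-b>15)&(r>1.4*b);c=blob(red,box,2)[:,0];print(n,"bbox",c.min(0),c.max(0))
    if n=="top":
        P=np.array([onz(m,x,.086) for x in c]);q,e=circ(P);d=np.hypot(*(P-q[:2]).T);q,e=circ(P[d<.05]);print("disc",q,e)
    else:
        for y in range(c[:,1].min(),c[:,1].max()+1,2):
            x=np.where(red[y,box[0]:box[2]])[0]+box[0];print(y,x.min(),x.max(),(x.min()+x.max())/2,im[y,(x.min()+x.max())//2].tolist())
    T=np.linalg.inv(m["pose"])
    for nm,P in(("disc c .086",[.4814,.2267,.086]),("pot base",[.4814,.2267,0]),("rim",[.4814,.2267,.08])):
        p=T[:3,:3]@np.array(P)+T[:3,3];q=np.array([p[0],-p[1]])/-p[2];q*=1+m["k1"]*q@q;print(nm,(q*m["K"][0,0]+m["K"][:2,2]).round(1))
E
```

```text
24.3 [0.34754337 0.45019588 0.35221971]
top bbox [132 216] [172 256]
disc [0.47654234 0.22268412 0.0455621 ] 0.0019809037715572465
disc c .086 [148.9 236.5]
pot base [157.4 237.8]
rim [149.6 236.6]
scene bbox [375 216] [411 266]
216 392 396 394.0 [64, 35, 23]
218 391 396 393.5 [61, 30, 20]
220 386 396 391.0 [40, 22, 15]
222 380 399 389.5 [64, 34, 22]
224 376 403 389.5 [62, 32, 20]
226 375 406 390.5 [51, 27, 17]
228 375 408 391.5 [46, 24, 14]
230 375 409 392.0 [30, 16, 12]
232 376 410 393.0 [27, 13, 8]
234 376 410 393.0 [26, 13, 7]
236 376 409 392.5 [28, 14, 9]
238 375 408 391.5 [63, 31, 19]
240 375 406 390.5 [79, 41, 25]
242 375 405 390.0 [72, 37, 22]
244 375 404 389.5 [76, 39, 23]
246 375 404 389.5 [61, 30, 19]
248 374 403 388.5 [59, 28, 16]
250 374 403 388.5 [64, 31, 19]
252 374 403 388.5 [64, 31, 20]
254 374 402 388.0 [64, 31, 19]
256 375 401 388.0 [64, 31, 20]
258 376 401 388.5 [65, 31, 21]
260 378 400 389.0 [63, 30, 18]
262 380 399 389.5 [57, 26, 16]
264 386 395 390.5 [59, 38, 29]Traceback (most recent call last):
  File "<stdin>", line 12, in <module>
    return umr_minimum(a, axis, None, out, keepdims, initial, where)
ValueError: zero-size array to reduction operation minimum which has no identity
```

```bash
python3 - <<'E'
from pot import *
m=eyes.camera_model("scene")
for n in("scene0","scene_end"):
    im=cv2.cvtColor(cv2.imread(f"pics/{n}.png"),cv2.COLOR_BGR2RGB).astype(int);r,b=im[...,0],im[...,2];red=(r-b>12)&(r>1.4*b)
    out=[]
    for y in list(range(226,240,2))+list(range(246,262,3)):
        x=np.where(red[y,360:425])[0]+360;out.append((y,int(x.min()),int(x.max())))
    print(n,out)
def proj(m,P):
    T=np.linalg.inv(m["pose"]);p=T[:3,:3]@np.array(P)+T[:3,3];q=np.array([p[0],-p[1]])/-p[2];q*=1+m["k1"]*q@q;return (q*m["K"][0,0]+m["K"][:2,2])
a=np.linspace(0,2*np.pi,90)
for nm,R,z in(("disc top",.046,.086),("disc bottom",.046,.08),("rim",.042,.08)):
    Q=np.array([proj(m,[.4814+R*np.cos(t),.2267+R*np.sin(t),z]) for t in a]);print(nm,Q.min(0).round(1),Q.max(0).round(1))
print("nose",proj(m,[.4814+.063*np.cos(.3),.2267+.063*np.sin(.3),.083]),"rib",proj(m,[.4814+.055*np.cos(.3),.2267+.055*np.sin(.3),.05]))
E
```

```text
scene0 [(226, 376, 400), (228, 375, 403), (230, 375, 405), (232, 376, 406), (234, 375, 407), (236, 376, 407), (238, 375, 406), (246, 375, 404), (249, 374, 403), (252, 374, 403), (255, 374, 402), (258, 376, 401), (261, 379, 399)]
scene_end [(226, 375, 406), (228, 375, 408), (230, 375, 409), (232, 376, 410), (234, 376, 410), (236, 376, 409), (238, 375, 408), (246, 375, 404), (249, 374, 403), (252, 374, 403), (255, 374, 402), (258, 376, 401), (261, 379, 399)]
disc top [374.2 220.3] [409.9 242.1]
disc bottom [373.9 222. ] [409.4 244. ]
rim [375.5 222.9] [407.9 242.9]
nose [391.06272998 246.99712033] rib [389.19086436 254.79222368]
```

```bash
python3 - <<'E'
from pot import *
def L(n): return cv2.cvtColor(cv2.imread(f"pics/{n}.png"),cv2.COLOR_BGR2GRAY).astype(float)
def edges(g,c0,R,angs):
    # outermost bright->object half-level crossing along rays from c0
    out=[]
    for a in angs:
        t=np.arange(4,R,.25);p=np.array(c0)+np.c_[np.cos(a)*t,np.sin(a)*t]
        v=cv2.remap(g.astype(np.float32),p[:,0].astype(np.float32)[None],p[:,1].astype(np.float32)[None],cv2.INTER_LINEAR)[0]
        bg=np.median(v[-8:]);i=np.where(v<.72*bg)[0]
        if len(i): out.append(p[i[-1]])
    return np.array(out)
m=eyes.camera_model("top")
for n,c,z,R in(("top0",(151,237),.08,.042),("top_end",(150,237),.086,.046)):
    E=edges(L(n),c,27,np.radians(np.arange(120,240,4)));P=np.array([onz(m,p,z) for p in E]) # left side (away from nadir)
    E2=edges(L(n),c,27,np.radians(np.r_[np.arange(75,250,5),290]));P2=np.array([onz(m,p,z) for p in E2])
    print(n,circ(P),circ(P2))
m=eyes.camera_model("scene")
for n in("scene0","scene_end"):
    g=L(n)
    for y in(230,232,234,236):
        v=g[y,360:425]/np.median(g[y,412:425]);x=np.where(v<.6)[0];i,j=x[0],x[-1]
        print(n,y,round(360+i-(.6-v[i])/(v[i-1]-v[i]),2),round(360+j+(.6-v[j])/(v[j+1]-v[j]),2),end=" | ")
    print()
E
```

```text
top0 (array([0.48118515, 0.22187584, 0.04310544]), np.float64(0.0005154194860473035)) (array([0.48015638, 0.21862951, 0.04595849]), np.float64(0.0012443142486183))
top_end (array([0.47877364, 0.22501658, 0.04652616]), np.float64(0.00044478573288339184)) (array([0.47817766, 0.21949397, 0.05143113]), np.float64(0.0018927128015089397))
scene0 230 375.91 404.34 | scene0 232 375.74 405.91 | scene0 234 375.27 406.46 | scene0 236 374.93 406.69 | 
scene_end 230 374.63 409.17 | scene_end 232 375.26 409.75 | scene_end 234 375.08 409.75 | scene_end 236 374.91 409.48 |
```

Three views agree the lid sits about 3 mm off the rim centre, roughly (-2.4, +2.2) mm, and the pot has not moved. I'll regrip, raise it slightly, shift it and set it down again.

arm_command:
  rows:
    - [0,5,0,0,0.6]
    - [0,10,0,0,0.6]
    - [1,15,0,0,0.6]
    - [4,20,1,0,0.6]
    - [6,24,3,0,0.6]
    - [6,25,5,0,0.6]
    - [6,25,5,0,0.6]
    - [6,25,5,0,0.6]

```text
time_s: 25.2
position: [0.48, 0.2253, 0.3047]
tool_rot: [-3.141, 0.002, 0.295]
force: [0.3, -0.2, 0.7]
grip_width: 0.603
grip_force: 0.0
```

arm_command:
  rows:
    - [0,0,4,0,0.6]
    - [0,0,8,0,0.6]
    - [0,0,12,0,0.6]
    - [0,0,15,0,0.6]
    - [0,0,17.5,0,0.6]
    - [0,0,19,0,0.6]
    - [0,0,19.8,0,0.6]
    - [0,0,19.8,0,0.6]
    - [0,0,19.8,0,0.6]

```text
time_s: 26.1
position: [0.481, 0.2272, 0.1086]
tool_rot: [3.142, -0.002, 0.299]
force: [0.9, 0.4, 0.0]
grip_width: 0.601
grip_force: 0.0
```

arm_command:
  rows:
    - [0,0,0,0,0.45]
    - [0,0,0,0,0.35]
    - [0,0,0,0,0.28]
    - [0,0,0,0,0.22]
    - [0,0,0,0,0.18]
    - [0,0,0,0,0.15]
    - [0,0,0,0,0.1]
    - [0,0,0,0,0.05]
    - [0,0,0,0,0.05]
  squeeze: 30

```text
time_s: 27.0
position: [0.4805, 0.2266, 0.1075]
tool_rot: [3.142, -0.0, 0.298]
force: [-0.7, -0.4, 3.1]
grip_width: 0.159
grip_force: 29.3
```

arm_command:
  rows:
    - [0,0,-0.2,0,0.05]
    - [0,0,-0.5,0,0.05]
    - [0,0,-0.5,0,0.05]
    - [0.1,0.14,-0.5,0,0.05]
    - [0.17,0.28,-0.5,0,0.05]
    - [0.17,0.28,-0.5,0,0.05]
    - [0.17,0.28,-0.35,0,0.05]
    - [0.17,0.28,-0.2,0,0.05]
    - [0.17,0.28,-0.1,0,0.05]
    - [0.17,0.28,0,0,0.05]
    - [0.17,0.28,0.03,0,0.05]
    - [0.17,0.28,0.03,0,0.05]

```text
time_s: 28.2
position: [0.4828, 0.2244, 0.1075]
tool_rot: [3.142, -0.0, 0.298]
force: [-2.4, 0.1, 4.2]
grip_width: 0.157
grip_force: 30.0
```

arm_command:
  rows:
    - [0,0,0,0,0.08]
    - [0,0,0,0,0.12]
    - [0,0,0,0,0.18]
    - [0,0,0,0,0.25]
    - [0,0,0,0,0.35]
    - [0,0,0,0,0.5]
    - [0,0,0,0,0.6]
    - [0,0,0,0,0.6]
  squeeze: 20

```text
time_s: 29.0
position: [0.4829, 0.2244, 0.107]
tool_rot: [-3.142, 0.0, 0.298]
force: [0.4, -0.3, -0.1]
grip_width: 0.601
grip_force: 0.0
```

arm_command:
  rows:
    - [0,0,-1,0,0.6]
    - [0,0,-4,0,0.6]
    - [0,0,-8,0,0.6]
    - [0,0,-12,0,0.6]
    - [0,0,-16,0,0.6]
    - [-2,-4,-20,0,0.6]
    - [-4,-9,-22,0,0.6]
    - [-6,-14,-24,0,0.6]
    - [-6,-19,-25,0,0.6]
    - [-6,-24,-25,0,0.6]
    - [-6,-25,-25,0,0.6]
    - [-6,-25,-25,0,0.6]

```text
time_s: 30.2
position: [0.35, 0.4492, 0.3578]
tool_rot: [-3.14, -0.001, 0.303]
force: [0.5, -0.3, -0.3]
grip_width: 0.598
grip_force: 0.0
```

```bash
python3 - <<'E'
from pot import *
snap("top","top_end2");snap("scene","scene_end2");print(status.read_state()["position"],status.read_state()["time_s"])
def L(n): return cv2.cvtColor(cv2.imread(f"pics/{n}.png"),cv2.COLOR_BGR2GRAY).astype(float)
def edges(g,c0,R,angs):
    out=[]
    for a in angs:
        t=np.arange(4,R,.25);p=(np.array(c0)+np.c_[np.cos(a)*t,np.sin(a)*t]).astype(np.float32)
        v=cv2.remap(g.astype(np.float32),p[:,0][None],p[:,1][None],cv2.INTER_LINEAR)[0]
        i=np.where(v<.72*np.median(v[-8:]))[0]
        if len(i): out.append(p[i[-1]])
    return np.array(out)
m=eyes.camera_model("top")
for n,c,z,R in(("top0",(151,237),.08,.0428),("top_end",(150,237),.086,.0468),("top_end2",(150,237),.086,.0468)):
    P=np.array([onz(m,p,z) for p in edges(L(n),c,27,np.radians(np.arange(120,240,4)))])
    f=least_squares(lambda q:np.hypot(*(P-q).T)-R,P.mean(0)+[0,-.03],loss="soft_l1",f_scale=.001);print(n,circ(P)[0],"fixed R",f.x)
for n in("scene0","scene_end","scene_end2"):
    g=L(n)
    for y in(230,232,234,236,246,252,258):
        v=g[y,360:425]/np.median(g[y,412:425]);x=np.where(v<.6)[0];i,j=x[0],x[-1]
        print(n,y,round(360+i-(.6-v[i])/(v[i-1]-v[i]),2),round(360+j+(.6-v[j])/(v[j+1]-v[j]),2),end=" | ")
    print()
# bystander/probe changes
for n in("top","scene"):
    d=np.abs(cv2.GaussianBlur(L(n+"0"),(5,5),0)-cv2.GaussianBlur(L(n+"_end2"),(5,5),0))>14
    k,_,st,ce=cv2.connectedComponentsWithStats(d.astype(np.uint8));print(n,[(ce[i].round().tolist(),int(st[i,4])) for i in range(1,k) if st[i,4]>25])
E
```

```text
[0.35157088 0.44604174 0.35729243] 30.3
top0 [0.48118514 0.22187583 0.04310545] fixed R [0.48117413 0.22222623]
top_end [0.47877365 0.22501659 0.04652616] fixed R [0.47878938 0.22469675]
top_end2 [0.48103457 0.2233005  0.04608815] fixed R [0.48110535 0.22248002]
scene0 230 375.91 404.34 | scene0 232 375.74 405.91 | scene0 234 375.27 406.46 | scene0 236 374.93 406.69 | scene0 246 373.86 404.37 | scene0 252 373.4 405.09 | scene0 258 375.0 408.05 | 
scene_end 230 374.63 409.17 | scene_end 232 375.26 409.75 | scene_end 234 375.08 409.75 | scene_end 236 374.91 409.48 | scene_end 246 373.87 404.39 | scene_end 252 373.4 408.08 | scene_end 258 374.98 410.51 | 
scene_end2 230 373.52 407.94 | scene_end2 232 373.8 408.75 | scene_end2 234 374.63 408.8 | scene_end2 236 374.84 408.48 | scene_end2 246 373.85 404.38 | scene_end2 252 373.41 406.9 | scene_end2 258 374.97 409.24 | 
top [([251.0, 211.0], 1014), ([151.0, 238.0], 825), ([5.0, 291.0], 180), ([41.0, 293.0], 572), ([9.0, 305.0], 82), ([88.0, 379.0], 3339), ([37.0, 406.0], 1328), ([216.0, 396.0], 147)]
scene [([441.0, 24.0], 256), ([470.0, 60.0], 858), ([533.0, 94.0], 4294), ([514.0, 8.0], 41), ([445.0, 59.0], 200), ([417.0, 75.0], 387), ([553.0, 69.0], 35), ([445.0, 106.0], 290), ([419.0, 99.0], 450), ([558.0, 94.0], 38), ([377.0, 100.0], 68), ([365.0, 102.0], 120), ([407.0, 119.0], 149), ([423.0, 116.0], 42), ([464.0, 183.0], 3507), ([378.0, 169.0], 61), ([537.0, 202.0], 186), ([392.0, 231.0], 454), ([292.0, 237.0], 854), ([393.0, 233.0], 71), ([403.0, 261.0], 156), ([513.0, 260.0], 496)]
```

The lid is now centred to within about 0.5 mm. The pot, probe and bystanders are unchanged in both views. Handing in.

```bash
python3 -c "
from plant import finish_job
print(finish_job())"
```

```text
the job is handed in; nothing more can be done
None
```

The job is handed in at about 30 s: the probe was dipped halfway into the ribbed pot for over a second and laid back in its cradle, then the lid was set on the pot with its nose over the rib, after one re-grip to correct a 3 mm offset.

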